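# Sanitise and close the bakery storage tub

## Task

Give the empty white tub a spray of sanitiser: press the can's red nozzle all the way down, then let it come back up. Then put the blue lid on the tilted tub and press it down until both of its sides have snapped under the tub's orange catches and it lies fully home. Do not push the bowl, jar and scraper about.

Things in the scene. Friction and masses are not known exactly. Their poses are not given: they have to be found in the camera images.
- tub: Open white food tub, 110 (x) x 140 (y) outside, 80 high (z), walls 4, in a steel cradle. Its z axis (out of the mouth) leans 30 degrees from vertical, roughly towards the robot; x runs up the slope, y is level. Origin: centre of its underside. It sits on a soft pad: pressed along its -z it starts to give at about 2 N, then 1 mm per 1 N, at most 18 mm.
- tub_rim (a point): Centre of the tub's mouth in the rim's plane, 80 along the tub's z from its origin, about 134 above the table; axes as the tub's.
- catch_left_nose (a point): Middle of the orange sprung catch on the tub's +y side, a bar 40 long (along x) and 10 thick sticking out 4 from the wall, 69 along the tub's z from its origin; a like one is at -y. Each catch gives way inwards and snaps back over the skirt's inner bead when that side of the lid is pressed with roughly 7 to 15 N.
- lid: Blue lid, 123 (x) x 158 (y), flat on the table, right way up. Origin: centre, at the skirt's lower edge; top face at z 23. Skirt 19 deep, fits outside the rim with play of 2 each way in x, 1.2 in y. White grip fin in the middle, 45 long (x), 12 thick (y), from z 23 to 49. Same after a half turn. Home: origin 61 along the tub's z from the tub's origin, x axis along the tub's x. 0.1 to 0.17 kg.
- lid_end_a (a point): White thumb spot on the lid's top, at lid (0, +64, 23): press here to snap that side. Fully home it lies 84 along the tub's z from the tub's origin; about 95 when only standing on the catch.
- lid_end_b (a point): The other white thumb spot, at lid (0, -64, 23).
- nozzle_top (a point): Centre of the top face of the red nozzle, a round button 20 across and 20 high on top of the fixed upright spray can (60 across, white with a green band) standing behind the tub; the top is 196 above the table; it is pressed straight down.
- nozzle (a joint): How far the nozzle is pressed down, in m: 0 up, 0.007 fully down. Sprung: starts to move at about 2 N, fully down at 6 N.
- bowl: Steel bowl, 116 across, 50 high, loose, origin under its centre. Leave it alone.
- jar: Jar with a yellow cap, 60 across, 85 high, loose, origin under its centre. Leave it alone.
- scraper: Dough scraper lying flat: steel blade 75 x 115, dark wooden handle 20 high, origin on the table near its middle. Leave it alone.
Things that resemble listed ones, but are neither listed nor needed, are in the scene too. There is more than one size of the lid; the one meant has the size given above.

How it is judged (in metres and radians):
On the way, in this order (a step that is already met when the one before it is completed fails the run):
1. the nozzle is pressed down (5.5 mm or more) while the lid is still off the tub (value of joint nozzle above 0.0055 m and distance between lid and tub above 0.12 m), for 0.05 s.
2. the nozzle is let go and back up, the lid still off the tub (value of joint nozzle below 0.001 m and distance between lid and tub above 0.12 m), for 0.1 s.
3. both sides of the lid are snapped home (z of lid_end_a in the frame of tub between 0.081 and 0.0868 m and z of lid_end_b in the frame of tub between 0.081 and 0.0868 m and x of lid in the frame of tub between -0.005 and 0.005 m and y of lid in the frame of tub between -0.005 and 0.005 m and angle between the x axis of lid and the x axis of tub, either way round below 0.08 rad), for 0.2 s.
At the end, for the whole second after the job is handed in: The lid is fully home on the tub: both thumb spots 84 mm (81 to 86.8) along the tub's z from its origin, lid centred on the tub within 5 mm in its x and y, its x axis within 0.08 rad of the tub's, at rest; the nozzle is back up (under 1 mm pressed) (all of step 3 and value of joint nozzle below 0.001 m and linear speed of lid below 0.02 m/s); the robot touches nothing.
It fails at once if the bowl is moved more than 40 mm (distance of bowl from where it was at the start of the episode above 0.04 m).
It fails at once if the jar is moved more than 40 mm (distance of jar from where it was at the start of the episode above 0.04 m).
It fails at once if the scraper is moved more than 40 mm (distance of scraper from where it was at the start of the episode above 0.04 m).
It also fails if it takes over 66 s, if anything falls off the work surface, if the arm or the gripper's body presses on something with over 40 N, if the wrist force passes 120 N, or if a joint passes its speed limit or range.

## Robot

A 6-joint arm with a two-finger parallel gripper is mounted at the origin on the work surface. World frame = base frame: x ahead of the robot, y to its left, z up, the work surface at z = 0. Lengths are in mm, angles in rad, forces in N, time in s.
With the tool pointing down it reaches from about 275 to 750 mm from the base axis. Payload 10.2 kg.
Tool frame: the origin (TCP) lies midway between the tips of the shut fingers; the grasp point (between the pads) lies 19 mm behind it; z points along the fingers, y is the line along which they close (so a half turn about z gives the same grasp; the last joint's range is limited). The gripper opens to 85 mm and grips with 20 to 120 N. Pads are 22 mm wide; open, the fingers measure 114 mm over their backs; the gripper's body (76 mm by 85 mm) begins 54 mm behind the grasp point. The pads swing forward as they close: fully open they stand 13 mm farther back than shut.
Start: joints at [-0.223, 0.313, 1.498, -0, 1.331, -0.223], TCP at [525.006, -0.013, 231.294] pointing down, gripper open.
Joint ranges: [-2.94, 2.94], [-0.97, 2.17], [0.19, 2.56], [-1.23, 4.37], [0.02, 3.11], [-2.88, 2.88]. Speed limits (rad/s): [2.39, 2.39, 3.01, 3.14, 3.14, 3.14].

## Interface

Orientations are given as a unit quaternion [w, x, y, z].
In Python, from rig import ctrl gives the robot as it stands.
- The arm moves only by the tool send_rows, never from a script. Its argument "targets" is a list of rows, each an object with "offset": the shift along the world's x, y, z in cm, a list of three; "spin": the turn about the world's z in rad. A call has 1 to 8 rows; each row is the pose to reach, as a shift and turn from the pose commanded when the call began; what a row does not reach only later rows make up. A row lasts 1/12 s, in which the tool goes at most 41.7 mm and 7.16 degrees, less where a joint would pass 70% of its speed; a pose out of reach is approached as far as the arm can. A call with a gripper value outside its range is refused whole. "grip" is the opening, from 0 (shut) to 1 (fully open), set as the call begins (left out, the last holds). The fingers move at their own pace and stop on an object; "squeeze" is the grip in N (left out, the last holds). Time passes only in rows, so rows that repeat a pose let the fingers close. It gives the time, the measured TCP pose, the force, the opening and the grip force at its end, in the units of the state.
- ctrl.sense(): the state, without advancing time (a new reading comes with each control period).
- ctrl.capture(name): name is "scene" or "side" or "wrist"; returns (picture, depth): 480x640x3 uint8, red, green, blue; 480x640 float32, mm along the optical axis (not along the pixel's ray), 0 where there is no reading.
- ctrl.calibration(name): a dict with "fx", "fy", "cx", "cy" (pixels), "view" (4x4, takes a point from world to camera coordinates); the wrist camera has in their place "mount" (4x4, takes a point from camera to tool coordinates, whose origin is the TCP and whose axes are the flange's). Camera axes: x right, y down, z forward; pixel columns grow to the right and rows downward; lengths in mm; the calibration is good to about 2 mm. A picture is of the moment at which its call begins: read the wrist's pose just before it. calibration takes no time and is no camera call.
- ctrl.finish_job(): hands the job in; it is judged then, once.
Trained networks look in the newest picture that a camera, given by its name, has taken for a name from the list of things; names that differ only in an ending like _2 or _b are one class to them, and where a whole thing is asked for, a point or a joint stands for the part that bears it (a point fixed in the world has none). Each returns a list of dicts, best first, with "conf" (0 to 1); they miss things now and then, are a little off and sometimes report something else, mostly with a low value. They report only what shows in the picture. A call takes as long as a camera call. They do not tell look-alikes from the thing itself.
- ctrl.search_frame(camera, query): "box" ([left, top, right, bottom] in pixels, round what is visible of it).
- ctrl.place_of(camera, query): "uv" ([column, row] in pixels: a listed point, or the origin of a listed thing).
The state is a dict: "time_s": time; "joints": joint angles; "dq": joint speeds; "tau": joint torques, N m; "eef_pos": TCP position; "ee_rot": TCP orientation; "force": force on the tool from outside, world axes, zero at the start; "wrist_torque": the same for the moment, N m; "grip_width": opening from 0.0 (shut) to 1.0 (fully open); "grip_force": force on a finger pad.
Only numpy, scipy, OpenCV 4.12 (cv2) and the standard library are available. Lean on these libraries where they do the work, as an engineer would, in place of code of your own. Each camera call takes 0.05 s, during which the arm holds its last target. There are 200 camera calls.

## Working session

There is one attempt and no reset: what is moved stays moved. The work goes in short steps, Python scripts to look and compute and a tool call to move; the robot and the scene stay as the last step left them, time stands still between calls to the robot, and variables do not carry over. Pictures are saved under pics/ and viewed, at most 10 in all, crops included, and the job is handed in when it is done.

Besides the shell and the picture viewer there is one more tool, called after "Emit:" by a JSON object that holds its "api" and its "payload", one argument or row to a line. send_rows: Moves the arm, as the interface text tells. Its arguments: {"type":"object","properties":{"targets":{"type":"array"},"grip":{"type":"number"},"squeeze":{"type":"number"}},"required":["targets"]}

```bash
mkdir -p pics
cat > h.py <<'E'
import numpy as np, cv2
from scipy.spatial.transform import Rotation as R
from rig import ctrl
def cap(n):
    s=ctrl.sense(); im,d=ctrl.capture(n); c=ctrl.calibration(n)
    if 'view' in c: T=np.linalg.inv(np.array(c['view']))
    else:
        q=s['ee_rot']; W=np.eye(4); W[:3,:3]=R.from_quat([q[1],q[2],q[3],q[0]]).as_matrix(); W[:3,3]=s['eef_pos']
        T=W@np.array(c['mount'])
    v,u=np.mgrid[:480,:640]
    P=np.stack([(u-c['cx'])/c['fx']*d,(v-c['cy'])/c['fy']*d,d],-1)@T[:3,:3].T+T[:3,3]
    P[d==0]=np.nan
    return im,d,P,c,T
def save(n,im): cv2.imwrite('pics/'+n+'.png',im[:,:,::-1])
def at(P,uv,r=2):
    u,v=int(round(uv[0])),int(round(uv[1])); return np.nanmedian(P[max(v-r,0):v+r+1,max(u-r,0):u+r+1].reshape(-1,3),0).round(1)
E
python3 - <<'E'
from h import *
print(ctrl.sense())
for n in ['scene','side']:
    im,d,P,c,T=cap(n); save(n,im); print(n,T[:3,3],T[:3,2])
    for q in ['tub_rim','lid','lid_end_a','nozzle_top','catch_left_nose','bowl','jar','scraper']:
        for r in ctrl.place_of(n,q)[:4]: print(q,np.round(r['uv']),round(r['conf'],2),at(P,r['uv']))
E
```

```text
{'time_s': 0.0, 'joints': array([-2.23417789e-01,  3.13488318e-01,  1.49847879e+00, -3.42885443e-06,
        1.33102582e+00, -2.23420015e-01]), 'dq': array([-1.42136111e-04,  3.21095414e-04, -2.33230079e-06, -8.04916175e-04,
        2.29952113e-04, -5.56115361e-04]), 'tau': array([-5.78409599e-04, -4.12261176e+01, -2.59742296e+01, -3.58453699e-04,
        4.11797926e-03, -1.23038126e-05]), 'eef_pos': array([5.24721725e+02, 4.08499405e-02, 2.30699784e+02]), 'ee_rot': array([-5.91569896e-04,  7.07105532e-01,  7.07107684e-01, -3.74485330e-04]), 'force': array([-0.88456652, -0.88090989,  0.5067606 ]), 'wrist_torque': array([-0.03356944, -0.02521914,  0.01558816]), 'grip_force': 0.0, 'grip_width': 1.0006412719224518}
scene [1260.89440289 -664.39049928  830.3221467 ] [-0.63208759  0.53372963 -0.56178106]
tub_rim [341. 248.] 0.64 [470.2  41.8 100.1]
lid [413. 242.] 0.95 [494.5 277.1  24.6]
lid [345. 203.] 0.58 [228.8 274.1  32.2]
lid_end_a [424. 226.] 0.86 [461.6 359.1  24.8]
lid_end_a [327. 207.] 0.72 [212.5 218.7  32.8]
lid_end_a [400. 245.] 0.68 [480.1 240.2  23.9]
lid_end_a [355. 184.] 
[... 257 characters left out ...]
]
scraper [312. 399.] 0.69 [ 708.9 -245.3    4.9]
side [307.70190509 930.24787178 770.97462307] [ 0.12673901 -0.81603265 -0.56393965]
tub_rim [288. 230.] 0.7 [523.  -73.   83.7]
tub_rim [278. 383.] 0.6 [465.1 332.8  23.2]
lid [277. 381.] 0.87 [468.2 328.1  23.2]
lid_end_a [417. 352.] 0.93 [213.3 226.6  31.6]
lid_end_a [279. 349.] 0.72 [480.1 251.6  23.7]
lid_end_a [278. 400.] 0.63 [457.4 370.   23.2]
lid_end_a [450. 428.] 0.58 [162.3 387.9  31.7]
nozzle_top [213. 194.] 0.64 [ 8.135e+02 -3.565e+02  5.000e-01]
catch_left_nose [279. 246.] 0.57 [516.9  62.5 132.1]
bowl [321. 216.] 0.97 [ 464.6 -237.    29. ]
jar [170. 362.] 0.68 [681.2 312.3  19.8]
scraper [241. 215.] 0.74 [ 688.3 -225.4   18.8]
```

View pics/scene.png

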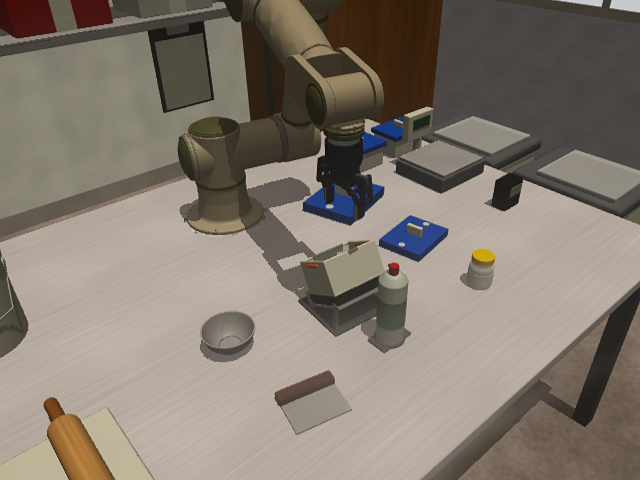

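View pics/side.png

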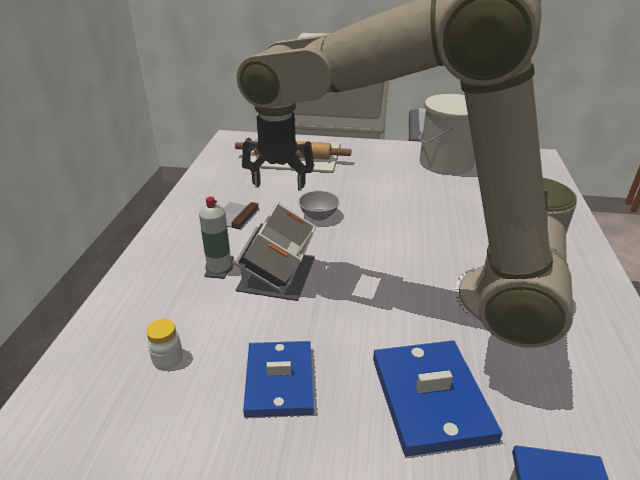

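The scene view shows the tilted tub at about (340,285), the can's nozzle at (393,267) and two blue lids. In the side view the smaller, lower lid (top at z 23) is at (279,378), so that is the one meant. The 31 mm high lid at (435,395) is a decoy.

Run:
```python
from h import *
im,d,P,c,T=cap('wrist'); save('w0',im); print(T[:3,3],T[:3,:3].round(2),c['fx'])
for q in ['tub_rim','catch_left_nose','nozzle_top','lid_end_a']:
    for r in ctrl.place_of('wrist',q)[:4]: print(q,np.round(r['uv']),round(r['conf'],2),at(P,r['uv']))
for n in ['scene','side']:
    im,d,P,c,T=cap(n); h=cv2.cvtColor(im,cv2.COLOR_RGB2HSV)
    red=(h[...,1]>150)&((h[...,0]<6)|(h[...,0]>174))&(P[...,2]>150)&(P[...,2]<215)&(P[...,0]>600)
    Q=P[red]; print(n,'red',len(Q),Q.min(0),Q.max(0)); t=Q[Q[:,2]>np.nanmax(Q[:,2])-3]; print(t.mean(0),t.min(0),t.max(0))
    org=(h[...,1]>150)&(h[...,0]>6)&(h[...,0]<20)&(P[...,2]>100)&(P[...,2]<165)&(P[...,0]>400)&(abs(P[...,1])<150)
    k,l,s,ce=cv2.connectedComponentsWithStats(org.astype(np.uint8))
    for i in range(1,k):
        if s[i,4]>4: print('orange',s[i],P[l==i].mean(0))
    blue=(h[...,1]>150)&(h[...,0]>100)&(h[...,0]<130)&(abs(P[...,0]-469)<110)&(abs(P[...,1]-311)<110)&(abs(P[...,2]-23.5)<4)
    r=cv2.minAreaRect(P[blue][:,:2].astype(np.float32)); print('lid',r,P[blue][:,2].mean())
```

```text
[526.07262154  66.6152072  373.07363646] [[ 1.    0.   -0.  ]
 [ 0.   -0.97 -0.26]
 [-0.    0.26 -0.97]] 349.1375167858711
tub_rim [303. 254.] 0.93 [502.3 -31.6  43.5]
catch_left_nose [317. 155.] 0.92 [519.4  63.9 135.2]
nozzle_top [619. 298.] 0.63 [687.  -11.8 195. ]
scene red 63 [679.5732517  -21.22726461 177.92064076] [697.89253908  -3.85635032 199.29581764]
[689.18741926 -13.57628229 197.73616711] [680.86985521 -20.37728142 196.31612142] [697.89253908  -6.85936405 199.29581764]
orange [355 243   8   3  14] [509.69511719  59.90223697 124.4760897 ]
orange [307 264  11   4  41] [509.38361278 -77.36766739 129.40509027]
lid ((468.70355224609375, 308.8945617675781), (122.58580780029297, 159.01646423339844), 10.84289836883545) 24.279827660452707
side red 26 [679.10173141 -18.30948627 178.19970341] [693.52970492  -3.22293489 198.44574911]
[687.057004   -10.15571809 196.51738807] [679.10173141 -18.30948627 195.46472566] [693.40160751  -3.77863158 198.44574911]
orange [286 212  17  11  37] [506.64158366 -71.38703734 125.77790316]
orange [269 244  19  13  66] [516.73502105  66.43706898 126.69574924]
lid ((468.7339172363281, 309.3367919921875), (120.83448028564453, 159.94284057617188), 10.96665096282959) 22.917352912723604
```

View pics/w0.png

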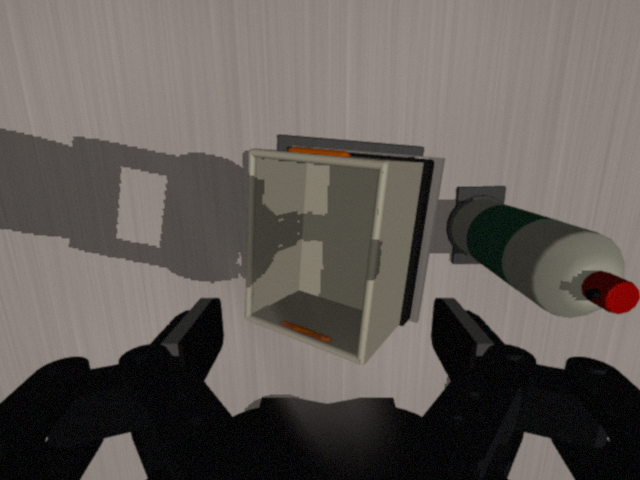

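Emit:
{"api": "send_rows", "payload": {
  "targets": [
    {"offset": [4,-0.3,0.5],"spin": 0},
    {"offset": [8,-0.6,0.5],"spin": 0},
    {"offset": [12,-0.9,0],"spin": 0},
    {"offset": [16.2,-1.2,-1],"spin": 0},
    {"offset": [16.2,-1.2,-2.8],"spin": 0},
    {"offset": [16.2,-1.2,-2.8],"spin": 0},
    {"offset": [16.2,-1.2,-2.8],"spin": 0}
  ],
  "grip": 0
}}

```text
time_s: 1.83
eef_pos: [686.2, -11.8, 202.1]
ee_rot: [-0.001, 0.707, 0.707, -0.001]
force: [0.2, -0.1, 1.1]
grip_width: 0.007
grip_force: 0.0
```

Run:
```python
from h import *
# reprojection fit of tub (x,y,yaw) using corner pixels of the first wrist picture (outer rim corners)
from scipy.optimize import least_squares
c=ctrl.calibration('wrist')
T=np.array([[1,0,0,526.07],[0,-.9659,-.2588,66.6],[0,.2588,-.9659,373.07],[0,0,0,1]])
px=np.array([[247,151],[386,163],[364,362],[247,319]])
loc=np.array([[-55,70,80],[55,70,80],[55,-70,80],[-55,-70,80]])
def pose(p):
    return R.from_euler('z',p[3]).as_matrix()@R.from_euler('y',-np.pi/6+p[4]).as_matrix(), p[:3]
def f(p):
    M,t=pose(p); W=loc@M.T+t; C=(W-T[:3,3])@T[:3,:3]
    e=C[:,:2]/C[:,2:]*[c['fx'],c['fy']]+[c['cx'],c['cy']]-px
    return np.r_[e.ravel(),p[4]*100, ((M@[0,0,80]+t)[2]-134)]
r=least_squares(f,[550,0,60,0,0]); M,t=pose(r.x); print(r.x.round(3),f(r.x).round(1)); print('rim',M@[0,0,80]+t,'z',M[:,2],'x',M[:,0])
print(M@[0,74,69]+t,M@[0,-74,69]+t)
```

```text
[ 5.49206e+02 -8.07600e+00  6.10500e+01 -6.60000e-02  2.00000e-03] [ 0.1 -0.9  0.3 -2.3  0.4  3.  -1.   1.4  0.2 -3.6]
rim [509.42014206  -5.45117311 130.40585218] z [-0.4973242   0.03280617  0.86694429] x [ 0.8650642  -0.05706428  0.49840506]
[519.76155928  68.02747964 120.86946503] [510.01985722 -79.65156166 120.86946503]
```

Emit:
{"api": "send_rows", "payload": {
  "targets": [
    {"offset": [0,0,-0.7],"spin": 0},
    {"offset": [0,0,-1.3],"spin": 0},
    {"offset": [0,0,-1.5],"spin": 0},
    {"offset": [0,0,-1.5],"spin": 0}
  ]
}}

```text
time_s: 2.17
eef_pos: [686.8, -11.9, 189.6]
ee_rot: [0.001, 0.707, 0.707, 0.001]
force: [-0.7, 0.3, 5.8]
grip_width: 0.0
grip_force: 2.7
```

Emit:
{"api": "send_rows", "payload": {
  "targets": [
    {"offset": [0,0,-0.2],"spin": 0},
    {"offset": [0,0,-0.4],"spin": 0},
    {"offset": [0,0,-0.4],"spin": 0},
    {"offset": [0,0,-0.4],"spin": 0}
  ]
}}

```text
time_s: 2.5
eef_pos: [686.9, -11.9, 188.9]
ee_rot: [0.002, 0.707, 0.707, 0.001]
force: [-7.4, 1.5, 20.2]
grip_width: 0.002
grip_force: 9.8
```

Emit:
{"api": "send_rows", "payload": {
  "targets": [
    {"offset": [0,0,2.5],"spin": 0},
    {"offset": [0,0,6],"spin": 0},
    {"offset": [0,2,8],"spin": 0},
    {"offset": [0,6,8],"spin": 0},
    {"offset": [-1.5,9.5,8],"spin": -0.12},
    {"offset": [-4,12.5,8],"spin": -0.24},
    {"offset": [-6.5,15.5,8],"spin": -0.36},
    {"offset": [-9,18.5,8],"spin": -0.48}
  ],
  "grip": 1
}}

```text
time_s: 3.17
eef_pos: [595.1, 174.2, 264.4]
ee_rot: [-0.0, 0.856, 0.516, -0.0]
force: [0.9, -0.3, 0.3]
grip_width: 1.0
grip_force: 0.0
```

Emit:
{"api": "send_rows", "payload": {
  "targets": [
    {"offset": [-2.5,2.5,0],"spin": -0.12},
    {"offset": [-5,5,0],"spin": -0.24},
    {"offset": [-7.5,7.5,0],"spin": -0.36},
    {"offset": [-10,10,0],"spin": -0.48},
    {"offset": [-11.5,12,0],"spin": -0.6},
    {"offset": [-12.8,13.6,-2],"spin": -0.72},
    {"offset": [-12.8,13.6,-5],"spin": -0.84},
    {"offset": [-12.8,13.6,-8],"spin": -0.9}
  ]
}}

```text
time_s: 3.83
eef_pos: [467.9, 309.9, 184.5]
ee_rot: [-0.0, 0.996, 0.093, 0.001]
force: [0.7, 0.1, -0.8]
grip_width: 1.001
grip_force: 0.0
```

Run:
```python
from h import *
s=ctrl.sense(); print(s['time_s'],s['eef_pos'],s['ee_rot'],s['joints'])
im,d,P,c,T=cap('wrist'); save('w1',im)
for q in ['lid','lid_end_a']:
    for r in ctrl.place_of('wrist',q)[:3]: print(q,np.round(r['uv']),round(r['conf'],2),at(P,r['uv']))
h=cv2.cvtColor(im,cv2.COLOR_RGB2HSV)
blue=(h[...,1]>150)&(h[...,0]>100)&(h[...,0]<130)&(abs(P[...,2]-23.5)<6)
print(cv2.minAreaRect(P[blue][:,:2].astype(np.float32)),P[blue][:,2].mean())
fin=(abs(P[...,2]-49)<6)&(abs(P[...,0]-469)<40)&(abs(P[...,1]-309)<40)
Q=P[fin]; print('fin',cv2.minAreaRect(Q[:,:2].astype(np.float32)),Q[:,2].mean(),len(Q))
```

```text
3.8333 [467.94319717 309.87521447 184.46462482] [-3.03193302e-04  9.95641717e-01  9.32535220e-02  1.12285321e-03] [ 3.76198265e-01  4.29488558e-01  1.45724152e+00 -4.67218477e-05
  1.25253686e+00  1.76023061e+00]
lid [326. 222.] 0.96 [478.9 313.4  48.1]
lid_end_a [405. 225.] 0.7 [484.4 243.1  22.3]
lid_end_a [258. 229.] 0.56 [456.2 370.9  22.8]
((468.41412353515625, 286.09375), (216.13656616210938, 413.6771545410156), 41.0417366027832) 22.091090074194597
fin ((470.5260314941406, 310.1397399902344), (44.85590362548828, 11.748946189880371), 10.747230529785156) 47.761905315685446 801
```

View pics/w1.png

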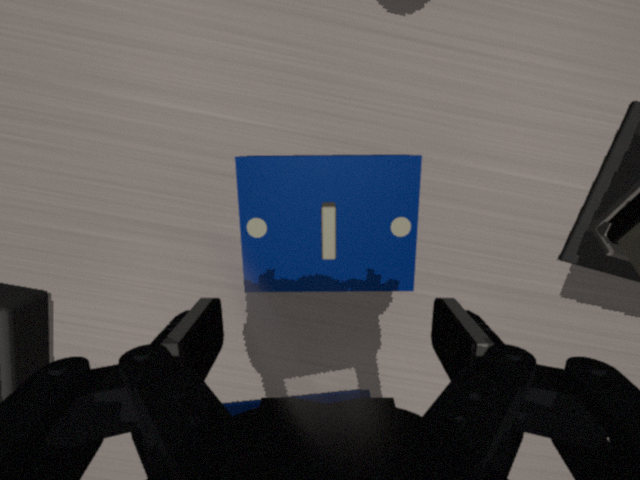

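Emit:
{"api": "send_rows", "payload": {
  "targets": [
    {"offset": [0.2,0,-4],"spin": 0},
    {"offset": [0.2,0,-8],"spin": 0},
    {"offset": [0.2,0,-12],"spin": 0},
    {"offset": [0.2,0,-14],"spin": 0},
    {"offset": [0.2,0,-15.1],"spin": 0},
    {"offset": [0.2,0,-15.1],"spin": 0}
  ]
}}

```text
time_s: 4.48
eef_pos: [471.3, 308.8, 33.2]
ee_rot: [0.0, 0.995, 0.096, -0.0]
force: [-0.5, 0.1, -0.5]
grip_width: 1.0
grip_force: 0.0
```

Emit:
{"api": "send_rows", "payload": {
  "targets": [
    {"offset": [0,0,0],"spin": 0},
    {"offset": [0,0,0],"spin": 0},
    {"offset": [0,0,0],"spin": 0},
    {"offset": [0,0,0],"spin": 0},
    {"offset": [0,0,0],"spin": 0},
    {"offset": [0,0,0],"spin": 0}
  ],
  "grip": 0,
  "squeeze": 30
}}

```text
time_s: 4.98
eef_pos: [471.2, 309.1, 33.8]
ee_rot: [-0.0, 0.995, 0.095, 0.0]
force: [0.3, 1.5, 1.8]
grip_width: 0.143
grip_force: 2.0
```

Emit:
{"api": "send_rows", "payload": {
  "targets": [
    {"offset": [0,0,0],"spin": 0},
    {"offset": [0,0,0],"spin": 0},
    {"offset": [0,0,1],"spin": 0},
    {"offset": [0,0,4],"spin": 0},
    {"offset": [0,0,8],"spin": 0},
    {"offset": [0,0,12],"spin": 0},
    {"offset": [0,0,16],"spin": 0}
  ]
}}

```text
time_s: 5.57
eef_pos: [470.4, 308.8, 195.5]
ee_rot: [0.0, 0.995, 0.095, -0.0]
force: [0.7, 1.0, -0.9]
grip_width: 0.129
grip_force: 30.4
```

Run:
```python
from h import *
im,d,P,c,T=cap('side'); save('s2',im[100:460,100:500])
h=cv2.cvtColor(im,cv2.COLOR_RGB2HSV)
b=(h[...,1]>120)&(h[...,0]>100)&(h[...,0]<130)&(P[...,2]>80)
Q=P[b]; m=np.median(Q,0); print(len(Q),m)
u,s,v=np.linalg.svd(Q-Q.mean(0),full_matrices=False); print(v[2])
print(ctrl.sense()['grip_force'])
```

```text
6799 [427.18880566 374.37105362 183.259236  ]
[-0.18921458  0.07462512  0.97909598]
30.533936619758606
```

View pics/s2.png

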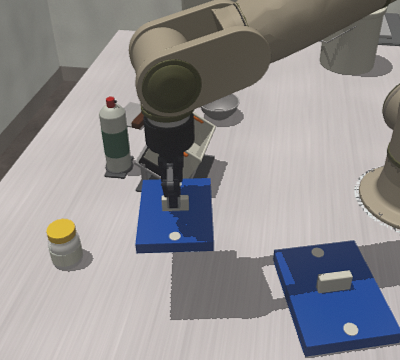

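The lid is held, roughly level. Next I move it to the robot side of the tub and up, so the wrist camera can look past it at the rim.

Emit:
{"api": "send_rows", "payload": {
  "targets": [
    {"offset": [-0.5,-2,3],"spin": -0.03},
    {"offset": [-1.5,-5,6],"spin": -0.06},
    {"offset": [-2.5,-8.5,8],"spin": -0.1},
    {"offset": [-3.5,-12,9.5],"spin": -0.14},
    {"offset": [-4.5,-15.5,11],"spin": -0.18},
    {"offset": [-5.5,-19,12],"spin": -0.22},
    {"offset": [-6,-22.5,13],"spin": -0.255},
    {"offset": [-6.5,-26,14],"spin": -0.255}
  ]
}}

```text
time_s: 6.28
eef_pos: [404.9, 47.7, 334.1]
ee_rot: [0.0, 0.999, -0.033, 0.0]
force: [1.1, 0.1, -0.2]
grip_width: 0.131
grip_force: 30.5
```

Emit:
{"api": "send_rows", "payload": {
  "targets": [
    {"offset": [-0.6,-3,0.5],"spin": 0},
    {"offset": [-1.2,-5.4,0.5],"spin": 0},
    {"offset": [-1.2,-5.4,0.5],"spin": 0},
    {"offset": [-1.2,-5.4,0.5],"spin": 0}
  ]
}}

```text
time_s: 6.62
eef_pos: [393.7, -5.6, 338.4]
ee_rot: [-0.0, 0.999, -0.033, 0.0]
force: [0.9, -0.5, -1.5]
grip_width: 0.126
grip_force: 30.5
```

Run:
```python
from h import *
s=ctrl.sense(); print(s['time_s'],s['eef_pos'],s['ee_rot'],s['force'],s['grip_force'])
im,d,P,c,T=cap('wrist'); np.savez('w3',im=im,d=d,P=P,T=T); save('w3',im)
```

```text
6.6167 [393.69816526  -5.6483727  338.43930806] [-7.62715671e-05  9.99443125e-01 -3.33679589e-02  1.13718670e-04] [ 0.85072842 -0.47548431 -1.50832428] 30.48573911190033
```

View pics/w3.png

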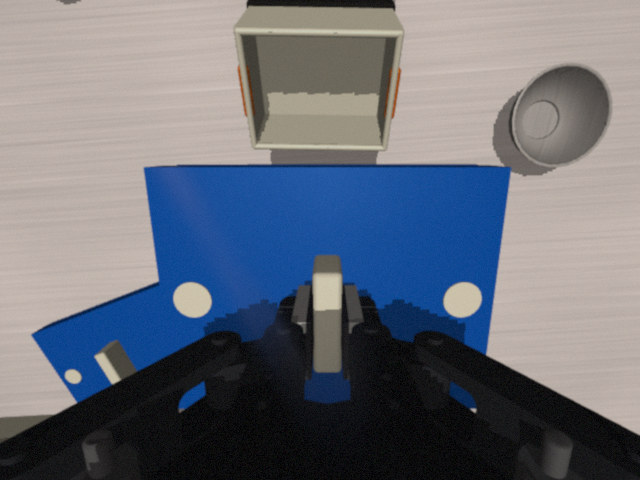

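The view shows the rim with corners near (236,32), (403,34), (388,150) and (253,149). It also shows the lid, its far edge at row 167 and its thumb spots at (192,300) and (462,300). I'll fit both from this one picture.

```bash
cat > fit.py <<'E'
from h import *
z=np.load('w3.npz'); im,P=z['im'],z['P']
h=cv2.cvtColor(im,cv2.COLOR_RGB2HSV)
# rim: plane/extent
roi=np.zeros((480,640),bool); roi[5:158,215:420]=True
M=R.from_euler('zy',[-.066,-np.pi/6]).as_matrix(); t=np.array([549.2,-8.1,62.])
for it in range(4):
    L=(P-t)@M
    m=roi&(abs(L[...,2]-80)<(6 if it==0 else 3.5))&(abs(L[...,0])<64)&(abs(L[...,1])<76)&(h[...,1]<90)
    Q=L[m]
    A=np.c_[Q[:,:2],np.ones(len(Q))]; k=np.linalg.lstsq(A,Q[:,2],rcond=None)[0]
    r=cv2.minAreaRect(Q[:,:2].astype(np.float32)); a=r[2] if r[2]<45 else r[2]-90
    lo,hi=np.percentile(Q,[1,99],axis=0)
    # side walls: fit line per row of extremes
    s=[];
    for x in np.arange(-40,41,4):
        q=Q[abs(Q[:,0]-x)<2]
        if len(q)>3: s.append((x,q[:,1].min(),q[:,1].max()))
    s=np.array(s); l1=np.polyfit(s[:,0],s[:,1],1); l2=np.polyfit(s[:,0],s[:,2],1)
    e=np.array([(y,q[:,0].min(),q[:,0].max()) for y in np.arange(-56,57,4) for q in [Q[abs(Q[:,1]-y)<2]] if len(q)>3])
    e1=np.polyfit(e[:,0],e[:,1],1); e2=np.polyfit(e[:,0],e[:,2],1)
    print(len(Q),'plane',k.round(3),'rect',np.round(r[0],1),np.round(r[1],1),round(a,2),'sides',l1.round(3),l2.round(3),'ends',e1.round(3),e2.round(3))
    yaw=np.mean([l1[0],l2[0],-e1[0],-e2[0]])
    t=t+M@[(e1[1]+e2[1])/2,(l1[1]+l2[1])/2,k[2]-80]
    M=M@R.from_euler('zy',[yaw,-k[0]]).as_matrix()
print('tub t',t,'rim',t+M@[0,0,80],'yaw',np.arctan2(M[1,0],M[0,0]),'lean',np.degrees(np.arccos(M[2,2])),'z',M[:,2])
# lid
b=(h[...,1]>120)&(h[...,0]>100)&(h[...,0]<130)&(P[...,2]>250)
w=(h[...,1]<90)&(im.min(2)>150)&(P[...,2]>250); w[:, 280:370]=False; w[:180]=False
k,l,s,ce=cv2.connectedComponentsWithStats(w.astype(np.uint8)); S=[]
for i in range(1,k):
    if s[i,4]>300: print('spot',ce[i],P[l==i].mean(0)); S.append(P[l==i].mean(0))
Q=P[b]; A=np.c_[Q[:,:2],np.ones(len(Q))]
for _ in range(4):
    kk=np.linalg.lstsq(A,Q[:,2],rcond=None)[0]; g=abs(A@kk-Q[:,2])<3; Q,A=Q[g],A[g]
print('lid plane',kk,len(Q), 'far edge x',np.percentile(Q[:,0],99.5),'y',np.percentile(Q[:,1],[.5,99.5]))
d=S[0]-S[1] if S[0][1]>S[1][1] else S[1]-S[0]; print('lid yaw',np.arctan2(-d[0],d[1]),'mid',(S[0]+S[1])/2)
E
python3 fit.py
```

```text
3910 plane [-1.0000e-03 -3.6000e-02  8.0945e+01] rect [0.9 2.9] [141.6 110.4] -0.26 sides [-6.0000e-03 -6.6285e+01] [-5.0000e-03  7.2871e+01] ends [ 3.000e-03 -5.334e+01] [4.0000e-03 5.5629e+01]
3194 plane [ 1.0000e-03 -3.3000e-02  8.0169e+01] rect [-0.3 -0.2] [110.4 140.4] 0.02 sides [-4.000e-03 -6.946e+01] [-1.0000e-03  6.9385e+01] ends [-5.0000e-03 -5.4529e+01] [-1.0000e-03  5.4381e+01]
3219 plane [ 0.0000e+00 -3.3000e-02  8.0064e+01] rect [-0.2 -0.1] [110.4 140.4] 0.0 sides [-5.0000e-03 -6.9417e+01] [-1.0000e-03  6.9425e+01] ends [-5.000e-03 -5.436e+01] [-0.    54.533]
3224 plane [ 0.0000e+00 -3.3000e-02  8.0015e+01] rect [-0.2 -0.2] [110.4 140.4] 0.03 sides [-5.0000e-03 -6.9421e+01] [-1.0000e-03  6.9416e+01] ends [-5.0000e-03 -5.4409e+01] [-0.    54.485]
tub t [549.8215306   -4.92928783  63.73708926] rim [509.73740994  -4.92224529 132.97048598] yaw -0.08140092633080337 lean 30.06959215961123 z [-5.01051508e-01  8.80317564e-05  8.65417459e-01]
spot [191.79545455 299.50790514] [396.76184605  59.06282855 327.36403914]
spot [462.22453017 299.43026706] [388.36605969 -68.80114512 327.28174096]
lid plane [-6.14715793e-02  9.68583709e-03  3.54958724e+02] 4739 far edge x 457.691587827792 y [-86.5893479   66.04934849]
lid yaw -0.0655677369448651 mid [392.56395287  -4.86915828 327.32289005]
```

Run:
```python
from h import *
z=np.load('w3.npz'); im,P=z['im'],z['P']
m=(abs(P[...,2])<15); m[180:]=False
Q=P[m]
for _ in range(4):
    A=np.c_[Q[:,:2],np.ones(len(Q))]; k=np.linalg.lstsq(A,Q[:,2],rcond=None)[0]; Q=Q[abs(A@k-Q[:,2])<4]
print('table',k,len(Q),Q.min(0),Q.max(0))
# rim heights: left / right rim strip, by row, max z across strip
for v in range(40,145,12):
    l=P[v,230:262]; r=P[v,378:408]
    i=np.nanargmax(l[:,2]); j=np.nanargmax(r[:,2])
    print(v,230+i,l[i].round(1),378+j,r[j].round(1))
# orange
h=cv2.cvtColor(im,cv2.COLOR_RGB2HSV)
o=(h[...,1]>150)&(h[...,0]>4)&(h[...,0]<20)&(P[...,2]>90); o[180:]=False
k,l,s,ce=cv2.connectedComponentsWithStats(o.astype(np.uint8))
for i in range(1,k):
    if s[i,4]>8: print(s[i],P[l==i].mean(0))
```

```text
table [-5.44716542e-04  7.55481755e-04 -7.04258905e-01] 77734 [ 395.3257121  -430.31324158   -4.58466367] [660.45499956 438.16919571   2.82200715]
40 238 [553.3  58.4 157.4] 398 [544.3 -73.3 158.6]
52 241 [545.6  58.1 152.4] 399 [536.5 -75.1 153.4]
64 239 [537.6  62.  147.6] 394 [528.5 -71.6 148.9]
76 243 [528.9  60.8 142.9] 395 [519.8 -73.2 144.3]
88 244 [519.9  62.2 138. ] 391 [511.  -70.4 139. ]
100 248 [510.5  61.1 132. ] 391 [501.6 -71.3 133.3]
112 248 [500.8  63.5 126.3] 390 [491.8 -71.3 126.7]
124 249 [490.4  65.2 120.4] 388 [481.4 -70.1 121. ]
136 252 [479.4  64.9 113.8] 386 [470.5 -68.9 115. ]
[238  67   8  47  57] [520.15772685  66.15492202 130.14861497]
[247  66   4  22  38] [530.47907955  58.40456006 130.58309629]
[389  68   3  15  21] [522.86240538 -69.9650704  135.92357217]
[392  69   8  48  76] [508.14030771 -76.77517465 127.8518799 ]
[384  84   5  33  41] [502.70505818 -68.25899112 124.10318954]
[250  89   4  21  36] [513.4166534   59.89720341 119.96211986]
```

Emit:
{"api": "send_rows", "payload": {
  "targets": [
    {"offset": [4,0,-2],"spin": -0.015},
    {"offset": [8,0,-5],"spin": -0.015},
    {"offset": [12,0,-8],"spin": -0.015},
    {"offset": [12,0,-11],"spin": -0.015},
    {"offset": [12,0,-14],"spin": -0.015},
    {"offset": [12,0,-15.4],"spin": -0.015},
    {"offset": [12,0,-15.4],"spin": -0.015},
    {"offset": [12,0,-15.4],"spin": -0.015}
  ],
  "squeeze": 20
}}

```text
time_s: 7.33
eef_pos: [513.6, -4.4, 183.4]
ee_rot: [0.0, 0.999, -0.039, -0.001]
force: [-1.2, -5.0, -4.6]
grip_width: 0.126
grip_force: 30.1
```

Run:
```python
from h import *
s=ctrl.sense(); print(s['time_s'],s['eef_pos'],s['ee_rot'],s['force'],s['grip_force'])
for n in ['side','scene']:
    im,d,P,c,T=cap(n)
    a=im[170:330,180:400] if n=='side' else im[180:340,250:470]
    a=cv2.resize(a,None,fx=2,fy=2,interpolation=cv2.INTER_CUBIC); A=a if n=='side' else np.vstack([A,a])
    h=cv2.cvtColor(im,cv2.COLOR_RGB2HSV)
    b=(h[...,1]>120)&(h[...,0]>100)&(h[...,0]<130)&(P[...,2]>100)&(abs(P[...,1])<110)
    Q=P[b]; print(n,len(Q),Q.min(0),Q.max(0))
save('p4',A[:,:])
```

```text
7.3333 [513.59797735  -4.4334534  183.42057093] [ 3.88407439e-04  9.99237731e-01 -3.90083564e-02 -1.46742835e-03] [-1.24391186 -4.96489517 -4.63608251] 30.11730194091797
side 2072 [444.31475884 -86.62329531 150.38483549] [577.2275476   82.14874488 210.76821871]
scene 2226 [442.36175514 -89.30834865 150.27839865] [579.50801055  80.51160203 410.36737149]
```

```bash
python3 -c "
import cv2;a=cv2.imread('pics/p4.png');print(a.shape);cv2.imwrite('pics/p4b.png',cv2.hconcat([a[:320],a[320:]])[:, :800])"
```

```text
(640, 440, 3)
```

View pics/p4b.png

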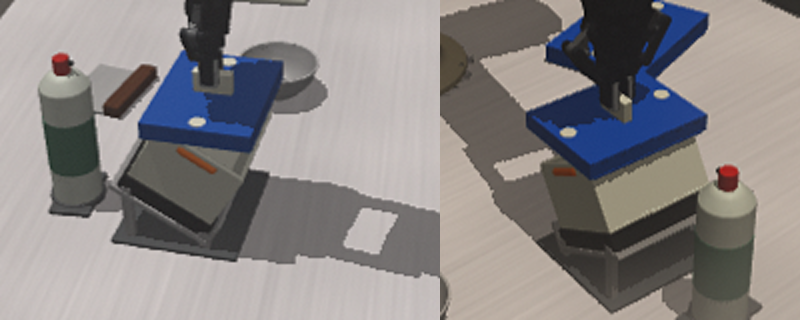

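The lid is over the tub, still level and clear of the can. Now I lower it so the high rim tilts it.

Emit:
{"api": "send_rows", "payload": {
  "targets": [
    {"offset": [0,0,-0.4],"spin": 0},
    {"offset": [0,0,-0.8],"spin": 0},
    {"offset": [-0.1,0,-1.0],"spin": 0},
    {"offset": [-0.2,0,-1.2],"spin": 0},
    {"offset": [-0.3,0,-1.4],"spin": 0},
    {"offset": [-0.3,0,-1.4],"spin": 0}
  ]
}}

```text
time_s: 7.93
eef_pos: [511.7, -4.7, 170.9]
ee_rot: [-0.0, 0.999, -0.04, 0.001]
force: [3.9, 0.6, 5.2]
grip_width: 0.134
grip_force: 31.5
```

```bash
cat > lid.py <<'E'
from h import *
s=ctrl.sense(); print(s['time_s'],s['eef_pos'].round(1),s['force'].round(1),s['grip_force'])
for n in ['side','scene']:
    im,d,P,c,T=cap(n); h=cv2.cvtColor(im,cv2.COLOR_RGB2HSV)
    b=(h[...,1]>120)&(h[...,0]>100)&(h[...,0]<130)&(P[...,2]>90)&(P[...,2]<215)&(abs(P[...,1])<110)&(abs(P[...,0]-510)<90)
    Q=P[b]; A=np.c_[Q[:,:2],np.ones(len(Q))]; best=0
    rng=np.random.default_rng(0)
    for _ in range(300):
        i=rng.choice(len(Q),3); 
        try:k=np.linalg.solve(A[i],Q[i,2])
        except Exception: continue
        if np.hypot(k[0],k[1])>1: continue
        g=abs(A@k-Q[:,2])<2
        if g.sum()>best: best=g.sum(); G=g
    k=np.linalg.lstsq(A[G],Q[G,2],rcond=None)[0]
    print(n,best,'pitch',np.degrees(np.arctan(k[0])).round(1),'slope y',k[1].round(3),'z@(485,-3)',(k@[485,-3,1]).round(1))
    cv2.imwrite('pics/l_%s_%.2f.png'%(n,s['time_s']),im[:,:,::-1])
E
python3 lid.py
```

```text
7.9333 [511.7  -4.7 170.9] [3.9 0.6 5.2] 31.517863869667053
side 1561 pitch 4.4 slope y -0.006 z@(485,-3) 158.2
scene 1470 pitch 4.2 slope y -0.004 z@(485,-3) 159.4
```

Emit:
{"api": "send_rows", "payload": {
  "targets": [
    {"offset": [-0.2,-0.05,-0.3],"spin": 0},
    {"offset": [-0.4,-0.08,-0.6],"spin": 0},
    {"offset": [-0.6,-0.08,-0.8],"spin": 0},
    {"offset": [-0.8,-0.08,-1.0],"spin": 0},
    {"offset": [-0.8,-0.08,-1.0],"spin": 0}
  ]
}}

```text
time_s: 8.45
eef_pos: [502.9, -5.7, 160.8]
ee_rot: [0.0, 0.999, -0.039, 0.0]
force: [-0.8, -0.2, 6.4]
grip_width: 0.132
grip_force: 32.2
```

```bash
python3 lid.py
```

```text
8.45 [502.9  -5.7 160.8] [-0.8 -0.2  6.4] 32.1706223487854
side 1521 pitch 11.6 slope y -0.01 z@(485,-3) 146.3
scene 1286 pitch 11.3 slope y -0.01 z@(485,-3) 147.6
```

Emit:
{"api": "send_rows", "payload": {
  "targets": [
    {"offset": [-0.3,0.02,-0.3],"spin": 0},
    {"offset": [-0.5,0.04,-0.6],"spin": 0},
    {"offset": [-0.7,0.06,-0.8],"spin": 0},
    {"offset": [-0.7,0.06,-0.8],"spin": 0}
  ],
  "grip": 0,
  "squeeze": 20
}}

```text
time_s: 8.88
eef_pos: [495.7, -5.1, 152.6]
ee_rot: [0.0, 0.999, -0.04, -0.0]
force: [-0.4, -1.3, 5.8]
grip_width: 0.132
grip_force: 32.7
```

```bash
python3 lid.py
```

```text
8.8833 [495.7  -5.1 152.6] [-0.4 -1.3  5.8] 32.71540403366089
side 1514 pitch 20.2 slope y -0.025 z@(485,-3) 137.1
scene 939 pitch 20.3 slope y -0.021 z@(485,-3) 138.5
```

```bash
cat > lidtub.py <<'E'
from h import *
import sys
# tub frame (fixed nominal)
M=R.from_euler('zy',[-.081,-np.pi/6]).as_matrix(); t=np.array([509.7,-4.9,133.])-M@[0,0,80]
def run(names=('side','scene')):
  for n in names:
    im,d,P,c,T=cap(n); h=cv2.cvtColor(im,cv2.COLOR_RGB2HSV); L=(P-t)@M
    b=(h[...,1]>120)&(h[...,0]>100)&(h[...,0]<130)&(abs(L[...,0])<85)&(abs(L[...,1])<95)&(L[...,2]>50)&(L[...,2]<130)
    Q=L[b]; A=np.c_[Q[:,:2],np.ones(len(Q))]; best=0; rng=np.random.default_rng(0)
    for _ in range(400):
        i=rng.choice(len(Q),3)
        try:k=np.linalg.solve(A[i],Q[i,2])
        except Exception: continue
        g=abs(A@k-Q[:,2])<1.5
        if np.hypot(k[0],k[1])<.6 and g.sum()>best: best=g.sum(); G=g
    k=np.linalg.lstsq(A[G],Q[G,2],rcond=None)[0]; q=Q[G]
    r=cv2.minAreaRect(q[:,:2].astype(np.float32))
    print(n,best,'top plane',k.round(3),'x',np.percentile(q[:,0],[.5,99.5]).round(1),'y',np.percentile(q[:,1],[.5,99.5]).round(1),'rect',np.round(r[0],1),np.round(r[1],1),round(r[2],2),'ends',(k@[0,64,1]).round(1),(k@[0,-64,1]).round(1))
    w=(im.min(2)>140)&(h[...,1]<90)&(abs(L[...,2]-L[...,0]*k[0]-L[...,1]*k[1]-k[2])<3)&(abs(abs(L[...,1])-64)<13)&(abs(L[...,0])<18)
    for sg in (1,-1):
        g=w&(L[...,1]*sg>0)
        if g.sum()>5: print('  spot',sg,g.sum(),L[g].mean(0).round(1))
    # tub rim / catches check: orange
    o=(h[...,1]>150)&(h[...,0]>4)&(h[...,0]<20)&(abs(L[...,2]-66)<20)&(abs(abs(L[...,1])-74)<8)&(abs(L[...,0])<30)
    for sg in (1,-1):
        g=o&(L[...,1]*sg>0)
        if g.sum()>5: print('  catch',sg,g.sum(),L[g].mean(0).round(1))
if __name__=='__main__':
    s=ctrl.sense(); print(s['time_s'],s['eef_pos'].round(1),s['force'].round(1),s['grip_force']); run()
E
python3 lidtub.py
```

```text
8.9833 [495.7  -5.1 152.6] [-1.8 -0.3  6.7] 32.708433866500854
side 1316 top plane [-1.6700e-01 -3.8000e-02  9.2503e+01] x [-58.8  59.2] y [-78.5  79.9] rect [-0.4  0.8] [120.6 161.3] 0.36 ends 90.1 95.0
  spot 1 29 [-0.2 63.1 90.8]
scene 906 top plane [-1.670e-01 -3.400e-02  9.399e+01] x [-53.7  64. ] y [-79.2  75.1] rect [ 3.6 -1.4] [122.5 157.3] 0.67 ends 91.8 96.2
```

Emit:
{"api": "send_rows", "payload": {
  "targets": [
    {"offset": [-0.1,0,-0.3],"spin": 0},
    {"offset": [-0.1,0,-0.6],"spin": 0},
    {"offset": [-0.1,0,-0.8],"spin": 0},
    {"offset": [-0.1,0,-0.8],"spin": 0}
  ]
}}

```text
time_s: 9.42
eef_pos: [495.0, -5.0, 144.5]
ee_rot: [-0.0, 0.999, -0.04, 0.0]
force: [-0.6, 1.4, 7.9]
grip_width: 0.131
grip_force: 33.2
```

```bash
python3 lidtub.py
```

```text
9.4167 [495.   -5.  144.5] [-0.6  1.4  7.9] 33.176822662353516
side 1292 top plane [-8.8000e-02 -4.0000e-02  8.5692e+01] x [-62.   57.7] y [-76.3  79.8] rect [-2.6  1.2] [121.6 160.5] 0.5 ends 83.1 88.3
  spot 1 29 [-3.2 63.6 84.2]
scene 733 top plane [-8.5000e-02 -3.5000e-02  8.7123e+01] x [-56.2  61.5] y [-79.4  73.7] rect [ 1.4 -2.1] [124.4 156. ] 0.62 ends 84.9 89.4
```

Emit:
{"api": "send_rows", "payload": {
  "targets": [
    {"offset": [-0.05,0,-0.3],"spin": 0},
    {"offset": [-0.05,0,-0.6],"spin": 0},
    {"offset": [-0.05,0,-0.6],"spin": 0},
    {"offset": [-0.05,0,-0.6],"spin": 0}
  ]
}}

```text
time_s: 9.85
eef_pos: [494.6, -4.9, 138.8]
ee_rot: [-0.0, 0.999, -0.04, 0.0]
force: [0.0, 2.3, 7.2]
grip_width: 0.13
grip_force: 33.7
```

```bash
python3 lidtub.py
```

```text
9.85 [494.6  -4.9 138.8] [0.  2.3 7.2] 33.70014309883118
side 1268 top plane [ 6.0000e-03 -4.3000e-02  8.1276e+01] x [-62.7  57.5] y [-77.8  79.3] rect [-2.1  0.8] [122.5 160. ] 1.41 ends 78.5 84.1
  spot 1 30 [-3.6 63.  79.1]
scene 503 top plane [-3.0000e-03 -3.9000e-02  8.2463e+01] x [-50.2  61.1] y [-79.5  71.6] rect [ 2.9 -3.2] [117.4 153. ] 1.06 ends 80.0 85.0
```

Emit:
{"api": "send_rows", "payload": {
  "targets": [
    {"offset": [0,0,0],"spin": 0},
    {"offset": [0,0,0],"spin": 0},
    {"offset": [0,0,0.5],"spin": 0},
    {"offset": [-0.5,0,3],"spin": 0},
    {"offset": [-1,0,7],"spin": 0},
    {"offset": [-5,0,10],"spin": 0},
    {"offset": [-9,0,12],"spin": 0},
    {"offset": [-10,0,14],"spin": 0}
  ],
  "grip": 0.6
}}

```text
time_s: 10.62
eef_pos: [391.2, -4.6, 278.5]
ee_rot: [-0.0, 0.999, -0.039, -0.001]
force: [0.1, 0.2, -0.4]
grip_width: 0.6
grip_force: 0.0
```

```bash
cat >> lidtub.py <<'E'
    run(('wrist',))
E
python3 lidtub.py
```

```text
10.6167 [391.2  -4.6 278.5] [ 0.1  0.2 -0.4] 0.0
side 1420 top plane [-3.0000e-03 -4.2000e-02  8.6695e+01] x [-63.   57.6] y [-77.9  79. ] rect [-2.7  1.5] [122.4 160.8] 1.0 ends 84.0 89.4
  spot 1 24 [-3.9 63.4 84.7]
  spot -1 21 [ -2.2 -65.9  89.6]
scene 519 top plane [-4.0000e-03 -3.8000e-02  8.7903e+01] x [-55.9  61. ] y [-79.7  72.1] rect [ 1.5 -3. ] [119.8 154. ] 0.13 ends 85.4 90.4
wrist 30263 top plane [ 2.0000e-03 -4.0000e-02  8.4785e+01] x [-62.6  55.5] y [-77.8  77.7] rect [-4.2 -0.1] [119.9 157.7] 0.72 ends 82.2 87.3
```

```bash
sed -i "s/'zy'/'ZY'/" lidtub.py; python3 lidtub.py
python3 - <<'E'
from h import *
z=np.load('w3.npz'); im,P=z['im'],z['P']; h=cv2.cvtColor(im,cv2.COLOR_RGB2HSV)
M=R.from_euler('ZY',[-.081,-np.pi/6]).as_matrix(); t=np.array([509.7,-4.9,133.])-M@[0,0,80]
L=(P-t)@M; m=np.zeros(h.shape[:2],bool); m[5:158,215:420]=1
m&=(abs(L[...,2]-80)<2.5)&(abs(L[...,0])<64)&(abs(L[...,1])<76)&(h[...,1]<90)
Q=L[m]; print('rim',cv2.minAreaRect(Q[:,:2].astype(np.float32)),Q.mean(0),np.linalg.lstsq(np.c_[Q[:,:2],np.ones(len(Q))],Q[:,2],rcond=None)[0])
im,d,P,c,T=cap('wrist'); save('w5',im)
for q in ['lid_end_a','catch_left_nose']:
    for r in ctrl.place_of('wrist',q)[:3]: p=at(P,r['uv']); print(q,np.round(r['uv']),round(r['conf'],2),p,((p-t)@M).round(1))
E
```

```text
10.7667 [394.1  -5.3 280. ] [ 0.2  0.1 -0.4] 0.0
side 1406 top plane [-2.0000e-03 -4.0000e-03  8.6569e+01] x [-63.1  57.5] y [-77.1  78.8] rect [-2.7  0.8] [122.5 159.3] 0.48 ends 86.3 86.8
  spot 1 22 [-3.2 63.  87.2]
  spot -1 21 [ -2.9 -66.6  86.9]
scene 515 top plane [-5.0000e-03  2.0000e-03  8.7914e+01] x [-54.8  61.1] y [-79.8  71.4] rect [ 2.  -3.5] [120.2 153.6] 0.27 ends 88.0 87.8
wrist 30649 top plane [-0.     0.    84.764] x [-62.6  53.9] y [-78.1  77.6] rect [-4.9 -0.3] [118.3 157.6] 0.09 ends 84.8 84.7
rim ((-0.2987403869628906, 0.6000137329101562), (139.9533233642578, 110.1786117553711), 89.97234344482422) [11.88116202  0.87776059 80.11042999] [8.52463411e-04 2.59901618e-04 8.01000736e+01]
lid_end_a [ 42. 407.] 0.97 [412.6  56.3 355.1] [ 22.9  53.1 323.2]
lid_end_a [406.  89.] 0.91 [500.6 -71.9 136.8] [ -1.3 -67.5  85.1]
lid_end_a [231.  94.] 0.67 [507.6  59.4 135.1] [-5.3 63.9 85.5]
```

View pics/w5.png

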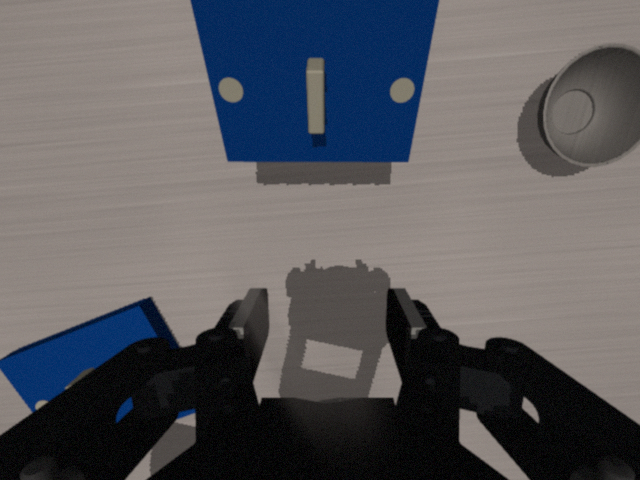

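The lid lies parallel to the rim, its top about 85 along the tub's z, so it looks home already. I'll press both thumb spots at (402,90) and (231,90) to be sure.

Emit:
{"api": "send_rows", "payload": {
  "targets": [
    {"offset": [2,-3,0],"spin": 0},
    {"offset": [5,-6.3,-2],"spin": 0},
    {"offset": [8.5,-6.3,-4],"spin": 0},
    {"offset": [9.7,-6.3,-8],"spin": 0},
    {"offset": [9.7,-6.3,-11.5],"spin": 0},
    {"offset": [10,-6.3,-13.2],"spin": 0},
    {"offset": [10,-6.3,-13.2],"spin": 0}
  ],
  "grip": 0
}}

```text
time_s: 11.65
eef_pos: [492.9, -67.5, 141.6]
ee_rot: [-0.002, 0.999, -0.04, -0.004]
force: [-0.2, -0.2, -0.2]
grip_width: -0.002
grip_force: 0.0
```

Emit:
{"api": "send_rows", "payload": {
  "targets": [
    {"offset": [0.2,0,-0.4],"spin": 0},
    {"offset": [0.5,0,-0.9],"spin": 0},
    {"offset": [0.7,0,-1.3],"spin": 0},
    {"offset": [0.9,0,-1.6],"spin": 0},
    {"offset": [0.9,0,-1.6],"spin": 0}
  ]
}}

```text
time_s: 12.07
eef_pos: [503.7, -68.8, 131.7]
ee_rot: [0.001, 0.999, -0.039, 0.0]
force: [-7.8, -1.2, 8.7]
grip_width: -0.001
grip_force: 5.7
```

Emit:
{"api": "send_rows", "payload": {
  "targets": [
    {"offset": [0.1,0,-0.3],"spin": 0},
    {"offset": [0.2,0,-0.6],"spin": 0},
    {"offset": [0.3,0,-0.8],"spin": 0},
    {"offset": [0.3,0,-0.8],"spin": 0}
  ]
}}

```text
time_s: 12.4
eef_pos: [507.4, -69.1, 125.1]
ee_rot: [0.001, 0.999, -0.039, 0.002]
force: [-9.4, -2.0, 17.4]
grip_width: -0.004
grip_force: 9.5
```

Emit:
{"api": "send_rows", "payload": {
  "targets": [
    {"offset": [-1,0,2.5],"spin": 0},
    {"offset": [-1.2,0,6],"spin": 0},
    {"offset": [-1.2,1,8],"spin": 0},
    {"offset": [-1,5,8],"spin": 0},
    {"offset": [-0.5,9,8],"spin": 0},
    {"offset": [-0.2,12.8,7],"spin": 0},
    {"offset": [-0.2,12.8,4],"spin": 0},
    {"offset": [-0.2,12.8,3],"spin": 0}
  ]
}}

```text
time_s: 13.07
eef_pos: [503.9, 61.5, 150.8]
ee_rot: [-0.0, 0.999, -0.038, -0.001]
force: [-0.6, -0.2, -1.0]
grip_width: -0.0
grip_force: 0.0
```

```bash
python3 lidtub.py
```

```text
13.0667 [503.9  61.5 150.8] [-0.6 -0.2 -1. ] 0.0
side 970 top plane [ 7.000e-03 -4.000e-03  8.659e+01] x [-62.8  57.8] y [-78.3  79.8] rect [-2.8  1. ] [122.  161.4] 0.16 ends 86.3 86.9
  spot 1 14 [ 0.2 63.3 86.8]
  spot -1 23 [ -2.7 -65.1  87.4]
scene 495 top plane [-7.0000e-03  2.0000e-03  8.7917e+01] x [-55.9  61.7] y [-79.6  71.9] rect [ 2.8 -3.1] [154.6 122.2] 88.34 ends 88.0 87.8
wrist 47174 top plane [-1.0000e-03  1.0000e-03  8.4809e+01] x [-59.6  60. ] y [-77.5  77.6] rect [-1.5 -0.8] [158.4 124.5] 89.97 ends 84.8 84.8
```

Nothing changed after pressing that side, so it was already home. Now the other end.

Emit:
{"api": "send_rows", "payload": {
  "targets": [
    {"offset": [0,-0.2,-0.6],"spin": 0},
    {"offset": [0.2,-0.2,-1.2],"spin": 0},
    {"offset": [0.5,-0.2,-1.8],"spin": 0},
    {"offset": [0.8,-0.2,-2.4],"spin": 0},
    {"offset": [1.1,-0.2,-2.9],"spin": 0},
    {"offset": [1.2,-0.2,-3.2],"spin": 0},
    {"offset": [1.2,-0.2,-3.2],"spin": 0}
  ]
}}

```text
time_s: 13.8
eef_pos: [517.0, 56.2, 124.1]
ee_rot: [0.001, 0.999, -0.04, 0.001]
force: [-17.0, -6.1, 36.2]
grip_width: 0.003
grip_force: 19.7
```

Emit:
{"api": "send_rows", "payload": {
  "targets": [
    {"offset": [-1,0,2.5],"spin": 0},
    {"offset": [-1.2,0,6],"spin": 0},
    {"offset": [-3,0,9],"spin": 0},
    {"offset": [-6,-2,12],"spin": 0},
    {"offset": [-10,-5,15],"spin": 0},
    {"offset": [-11,-6,17],"spin": 0},
    {"offset": [-11,-6,17],"spin": 0}
  ]
}}

```text
time_s: 14.38
eef_pos: [405.6, -4.6, 295.1]
ee_rot: [0.001, 0.999, -0.041, 0.004]
force: [0.5, 0.9, 0.7]
grip_width: 0.001
grip_force: 0.0
```

```bash
python3 lidtub.py
python3 - <<'E'
from h import *
for n in ['scene','side']:
    im,d,P,c,T=cap(n); h=cv2.cvtColor(im,cv2.COLOR_RGB2HSV)
    red=(h[...,1]>150)&((h[...,0]<6)|(h[...,0]>174))&(P[...,2]>150)&(P[...,2]<215)&(P[...,0]>600); print(np.percentile(P[red][:,2],98))
E
```

```text
14.3833 [405.6  -4.6 295.1] [0.5 0.9 0.7] 0.0
side 1425 top plane [-0.0000e+00 -3.0000e-03  8.6653e+01] x [-63.   57.7] y [-77.1  79.2] rect [-3.1 -0.3] [122.8 160.7] 0.08 ends 86.5 86.8
  spot 1 24 [-3.1 62.3 86.6]
  spot -1 20 [ -3.  -66.1  87.5]
scene 519 top plane [-5.0000e-03  1.0000e-03  8.7923e+01] x [-57.6  61.3] y [-79.2  72.3] rect [ 1.4 -4.1] [121.3 154.2] 0.6 ends 88.0 87.9
wrist 28253 top plane [-0.     0.    84.761] x [-62.4  59.6] y [-78.1  77.5] rect [-1.9 -0.3] [157.7 124.2] 89.98 ends 84.8 84.7
198.64248259716643
197.86277583186697
```

```bash
python3 -c "
from rig import ctrl; print(ctrl.finish_job())"
```

```text
the job is handed in; nothing more can be done
None
```

I pressed the nozzle fully down and let it back up, then put the lid on the tub. The last wrist reading had both thumb spots at about 84.8 mm and the lid about 2 mm off centre; the side and scene cameras read 1–3 mm higher, which I took as camera error. The job is handed in, but no verdict came back.

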